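# Latch the lifting hook onto the pipe spool's yoke pin

### The job

Take the lifting hook that has the sprung safety latch from its stand and push its mouth, leaning under the spool's overhead pipes, onto the pin of the yoke until the pin is fully home and the latch has flipped shut behind it, without hammering. Then pull the hook firmly back so that the shut latch bears on the pin, to prove that it holds, and finally let the hook settle fully home on the pin again and leave it parked there, leaning out of the yoke's open front. Leave the plain hook and everything else where they are.

Things in the scene. Friction and masses are not known exactly. Their poses are not given: they have to be found in the camera images.
- hook: Loose steel lifting hook with the latch, 0.35-0.55 kg, 170 mm long, 18 mm thick (y), no eye on top. Origin at the foot of the jaws; z up the shank, x from spine to nose. Shank 18 x 18 mm, centred on z, from z = 62 to 170. Head (z 0 to 62) spans x = -27 (spine) to +21 (nose). Starts upright in stand_a, foot on the stand's floor; lift it straight up 50 mm or more to free it.
- mouth (a point): On the hook at its origin, the middle of the mouth, which opens along -z of the hook: 25 mm wide with sloped lead-ins that narrow to about 18 mm at z = 10 mm, centred on x = 0.
- throat (a point): On the hook at (0, 0, 42) mm of its frame: where the pin's centre is when the pin is fully home against the crown of the throat.
- grip (a point): On the hook's shank axis at (0, 0, 140) mm of its frame: a good place to grip, across the hook's y faces.
- latch (a joint): Sprung 20 mm pawl, hinge at (-12, 0, 12) mm of the hook. 0 rad = shut across the mouth (cannot swing outwards), 1.5 = folded in along the spine. The pin pushes it in with about 4 to 10 N; it flips back to 0 once the pin is within 5 to 8 mm of the throat point, so a click is not yet fully home. With the hook pulled back, the shut latch catches the pin about 21 mm above the hook's foot.
- spool: Fixed pipe spool on a 150 x 360 mm base plate, 14 mm thick. Origin under the plate's centre, z up; -x is its open front, towards the stands. In its middle stands the yoke: two cheeks, inner faces at y = -17 and +17 mm, 44 mm long in x, up to z = 105 mm, carrying the pin between them.
- overhead (a point): Fixed on the spool at (-20, 0, 200) mm: middle of the axis of the front one of two 26 mm thick pipes that run along y above the yoke (the other at x = 34, same height), with risers at y = -150 and +150 mm. The pair blocks an upright hook or gripper: hook and tool must lean 28 to 40 degrees, shank towards the spool's -x, in under the front pipe, nose towards +x.
- stop_plate (a point): Fixed on the spool: middle of the 6 mm plate behind and below the pin. It leans 35 degrees, parallel to a line from the pin up towards -x; its face is 25 mm from that line on the +x side. A hook pushed on along that line (nose to +x) clears it by 4 mm. Let go, the hook, its pin home, leans back to about 44 degrees, nose on this plate, and stays.
- pin: The fixed round yoke pin, 14 mm in diameter, along the spool's y, same axes as the spool. Origin at its middle, at (0, 0, 85) mm of the spool's frame.
- pin_mid (a point): Middle of the pin's axis, the same point as the origin of pin.
- stand_a: Fixed grey stand in which the latched hook starts: 90 x 70 mm base 10 mm thick, with end channels up to z = 50 mm that hold the hook's head with 2 mm play. Origin under its centre; axes as the hook's at the start.
- stand_b: The like stand of the plain hook; the two stands may swap places.
- plain_hook: The other loose hook: same head, but no latch, and a 46 mm eye ring on top of its shank (211 mm tall). Not wanted; leave it in its stand. Origin at its foot.
- flange: Bystander: loose steel ring 90 mm across, 14 mm high, lying on the bench.
- spray_can: Bystander: can 60 mm across, 150 mm high, standing.
- wire_brush: Bystander: brush lying on the bench.
- spanner: Bystander: spanner lying on the bench.
- nipple: Bystander: short pipe piece 34 mm across, 60 mm high, standing.
- elbow: Bystander: dark pipe elbow, 40 mm thick, 60 mm high.
There are look-alikes about, which are no part of the job. Leave any red look-alike of the hook alone. Leave any purple look-alike of the stand_a alone.

How it is judged:
On the way, in this order (a step that is already met when the one before it is completed fails the run):
1. the latched hook is lifted out of its stand (z of hook in the frame of stand_a above 0.06 m), for 0.1 s.
2. the pin is home in the hook (within 6 mm of the throat's crown) and the latch has shut behind it (distance between throat and pin_mid below 0.013 m and z of pin_mid in the frame of hook above 0.036 m and value of joint latch below 0.12 rad), for 0.2 s.
3. the hook is pulled back with at least 4 N, the shut latch bearing on the pin (z of pin_mid in the frame of hook between 0.015 and 0.027 m and value of joint latch below 0.12 rad and contact force between hook and pin above 4 N), for 0.1 s.
At the end, for the whole second after the job is handed in: The latched hook hangs at rest on the yoke pin, released: the pin fully home (within 6 mm of the crown along the shank, within 13 mm of the throat point in all), the latch shut (under 0.12 rad), the shank leaning 23 to 52 degrees from upright (all of step 2 and angle between hook's own z axis and vertical between 0.4 and 0.9 rad and linear speed of hook below 0.02 m/s and contact force between hook and the fingers below 0.05 N); the robot touches nothing.
It fails at once if the hook is hammered onto or off the pin (over 100 N) (contact force between hook and pin above 100 N).
It fails at once if the plain hook is disturbed (moved over 20 mm) (distance of plain_hook from where it was at the start of the episode above 0.02 m).
It fails at once if a bystander is pushed more than 30 mm (distance of any of flange, spray_can, wire_brush, spanner, nipple, elbow from where it was at the start of the episode above 0.03 m).
It also fails if it takes over 48 s, if anything falls off the work surface, if the arm or the gripper's body presses on something with over 40 N, if the wrist force passes 120 N, or if a joint passes its speed limit or range.

### The arm

A 6-joint arm with a two-finger parallel gripper is mounted at the origin on the work surface. World frame = base frame: x ahead of the robot, y to its left, z up, the work surface at z = 0. Lengths are in m, angles in rad, forces in N, time in s.
With the tool pointing down it reaches from about 0.35 to 0.775 m from the base axis. Payload 5.5 kg.
Tool frame: the origin (TCP) lies at the very end of the fingers, on their centre line; the grasp point (between the pads) lies 19 mm behind it; x points along the fingers, y is the direction in which the jaws open and shut, and the axes are right-handed (so a half turn about x gives the same grasp; the last joint's range is limited). The gripper opens to 85 mm and grips with 20 to 120 N. Pads are 22 mm wide; open, the fingers measure 114 mm over their backs; the gripper's body (76 mm by 85 mm) begins 54 mm behind the grasp point. The pads swing forward as they close: fully open they stand 13 mm farther back than shut.
Start: joints at [1.207, 0.313, 0.046, 1.304, 0, 1.431], TCP at [0.128, 0.561, 0.231] pointing down, gripper open.
Joint ranges: [-2.76, 2.76], [-0.86, 1.69], [-1.03, 1.26], [-2.2, 2.34], [-1.47, 1.5], [-3.14, 3.14]. Speed limits (rad/s): [2.57, 2.57, 3.14, 3.14, 3.14, 3.14].

### API

Orientations are given as a unit quaternion [w, x, y, z].
In Python, from workcell import readout, cams, env, finder gives the robot as it stands.
- The arm moves only by the tool drive_tool, never from a script. Its argument "moves" is a list that holds one entry, the list of rows, each a list of 7 numbers: the shift along the tool's x, y, z in m, then the turn, a rotation vector about the tool's x, y, z in rad, then the closure in counts, from 0 (fully open) to 255 (shut). A call has exactly 5 rows; each row is the pose to reach, as a shift and turn from the pose measured when the call began, along the tool's axes at that moment; what a row does not reach only later rows make up. A row lasts 1/8 s, in which the tool goes at most 62.5 mm and 10.7 degrees, less where a joint would pass 70% of its speed; a pose out of reach is approached as far as the arm can. A call with a gripper value outside its range is refused whole. The fingers move at their own pace and stop on an object; "squeeze" is the grip in N (left out, the last holds). Time passes only in rows, so rows that repeat a pose let the fingers close, or fill a call up. It gives the time, the measured TCP pose, the force and the opening at its end, in the units of the state.
- readout.get_state(): the state, without advancing time (a new reading comes with each control period).
- cams.read_camera(name): name is "side" or "top"; returns the picture (400x640x3 uint8, blue, green, red); there is no depth.
- cams.camera_params(name): a dict with "mtx" (3x3 intrinsics, pixels), "dist" ([k1, k2, p1, p2, k3] as OpenCV has them; the pictures are not rectified), "R" (3x3) and "t" (3): a world point X has camera coordinates R X + t. Camera axes: x right, y down, z forward; pixel columns grow to the right and rows downward; lengths in m; the calibration is good to about 2 mm. A picture is of the moment at which its call begins. camera_params takes no time and is no camera call.
- env.hand_in(): hands the job in, once; it reports no verdict.
Trained networks look in the newest picture that a camera, given by its name, has taken for a name from the list of things; names that differ only in an ending like _2 or _b are one class to them, and where a whole thing is asked for, a point or a joint stands for the part that bears it (a point fixed in the world has none). Each returns a list of dicts, best first, with "conf" (0 to 1); they miss things now and then, are a little off and sometimes report something else, mostly with a low value. They report only what shows in the picture. A call takes as long as a camera call. They do not tell look-alikes from the thing itself.
- finder.regions_of(camera, name): "pixels" (400x640 bool, what is visible of it) and "point" ([column, row] in pixels, amid what is visible of it).
The state is a dict: "clock": time; "joint_pos": joint angles; "qvel": joint speeds; "tau": joint torques, N m; "tcp_pos": TCP position; "orientation": TCP orientation; "wrist_force": force on the tool from outside, world axes, zero at the start; "ft_torque": the same for the moment, N m; "finger_gap": finger opening in m.
Only numpy, scipy, OpenCV 4.12 (cv2) and the standard library are available. Lean on these libraries where they do the work, as an engineer would, in place of code of your own. Each camera call takes 0.05 s, during which the arm holds its last target.

## Working session

There is one attempt and no reset: what is moved stays moved. The work goes in short steps, Python scripts to look and compute and a tool call to move; the robot and the scene stay as the last step left them, time stands still between calls to the robot, and variables do not carry over. Pictures are saved under pics/ and viewed, and the job is handed in when it is done.

Besides the shell and the picture viewer there is one more tool, called after "Request:" by a JSON object that holds its "api" and its "payload". drive_tool: Moves the arm, as the interface text tells. Its arguments: {"type":"object","properties":{"moves":{"type":"array"},"squeeze":{"type":"number"}},"required":["moves"]}

```bash
ls; mkdir -p pics; cat > h.py <<'E'
import numpy as np, cv2
from workcell import readout, cams, env, finder
def snap(n,f):
    im=np.array(cams.read_camera(n)); cv2.imwrite('pics/'+f,im); return im
E
python3 - <<'E'
from h import *
for n in ("side","top"):
    snap(n,n+"0.png"); p=cams.camera_params(n); R=np.array(p["R"]);t=np.array(p["t"])
    print(n,np.round(p["mtx"],1).tolist(),np.round(p["dist"],3),np.round(-R.T@t,3),np.round(R,3).tolist())
s=readout.get_state()
print(s)
E
```

```text
pics
side [[457.1, 0.0, 325.3], [0.0, 457.1, 197.4], [0.0, 0.0, 1.0]] [0.01 0.   0.   0.   0.  ] [0.088 1.218 1.02 ] [[-0.928, -0.373, 0.007], [-0.218, 0.529, -0.82], [0.302, -0.763, -0.572]]
top [[479.8, 0.0, 316.9], [0.0, 479.8, 195.8], [0.0, 0.0, 1.0]] [-0.126  0.     0.     0.     0.   ] [0.419 0.049 1.756] [[0.004, -1.0, -0.015], [-0.997, -0.003, -0.082], [0.082, 0.015, -0.997]]
{'clock': 0.1, 'joint_pos': array([ 1.20737871e+00,  3.13958073e-01,  4.50921014e-02,  1.30357203e+00,
       -7.23342233e-06,  1.43119545e+00]), 'qvel': array([-0.0004224 , -0.00142884,  0.00254859, -0.00109292,  0.00038776,
        0.00107553]), 'tau': array([ 2.81566507e-03, -4.81725991e+01,  2.99244404e+01,  1.28035291e-02,
       -1.43016332e-04,  4.17042955e-06]), 'tcp_pos': array([0.12747567, 0.56023669, 0.23047918]), 'orientation': array([ 0.70254147,  0.07840328,  0.70282541, -0.07952887]), 'wrist_force': array([-0.09046034, -0.1125104 ,  0.07419281]), 'ft_torque': array([-0.0136355 , -0.00804252, -0.00642073]), 'finger_gap': 0.08552325173436721}
```

View pics/side0.png

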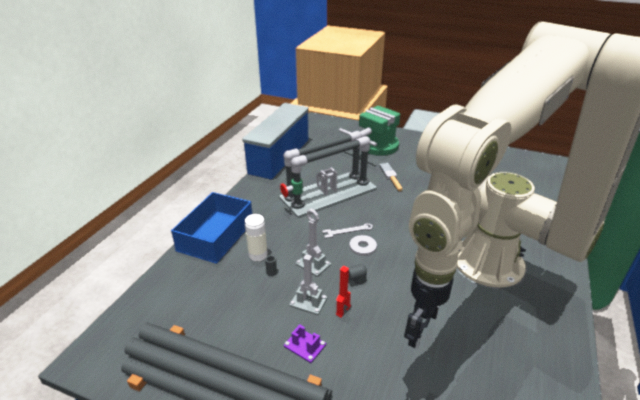

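View pics/top0.png

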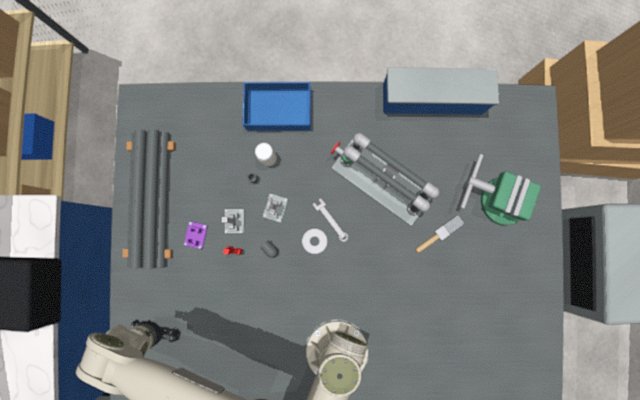

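```bash
python3 - <<'E'
from h import *
s=cv2.imread('pics/side0.png');t=cv2.imread('pics/top0.png')
a=cv2.resize(s[200:360,260:400],None,fx=4,fy=4,interpolation=cv2.INTER_CUBIC)[:600]
b=cv2.resize(s[110:220,260:400],None,fx=5,fy=5,interpolation=cv2.INTER_CUBIC)
c=cv2.resize(t[180:270,170:300],None,fx=6,fy=6,interpolation=cv2.INTER_CUBIC)
d=cv2.resize(t[120:240,320:450],None,fx=5,fy=5,interpolation=cv2.INTER_CUBIC)
for n,i in zip("abcd",(a,b,c,d)): cv2.imwrite(f'pics/crop_{n}.png',i)
for cam in("side","top"):
  for nm in("hook","plain_hook","stand_a","spool","pin","stop_plate"):
    r=finder.regions_of(cam,nm); print(cam,nm,[(round(x["conf"],2),np.round(x["point"]).tolist(),int(x["pixels"].sum())) for x in r][:5])
E
```

```text
side hook [(0.92, [309.0, 279.0], 468), (0.89, [341.0, 293.0], 562), (0.2, [314.0, 236.0], 377)]
side plain_hook [(0.57, [312.0, 234.0], 437), (0.42, [309.0, 301.0], 617)]
side stand_a [(0.97, [310.0, 302.0], 581), (0.9, [318.0, 264.0], 363), (0.9, [304.0, 343.0], 841)]
side spool [(0.71, [323.0, 178.0], 4551)]
side pin []
side stop_plate [(0.83, [328.0, 177.0], 4413), (0.65, [346.0, 230.0], 181)]
top hook [(0.66, [231.0, 221.0], 85), (0.46, [275.0, 207.0], 350)]
top plain_hook []
top stand_a [(0.86, [237.0, 221.0], 297), (0.74, [196.0, 237.0], 444)]
top spool [(0.72, [382.0, 179.0], 4655), (0.67, [320.0, 245.0], 443)]
top pin []
top stop_plate [(0.79, [386.0, 180.0], 4610)]
```

View pics/crop_a.png

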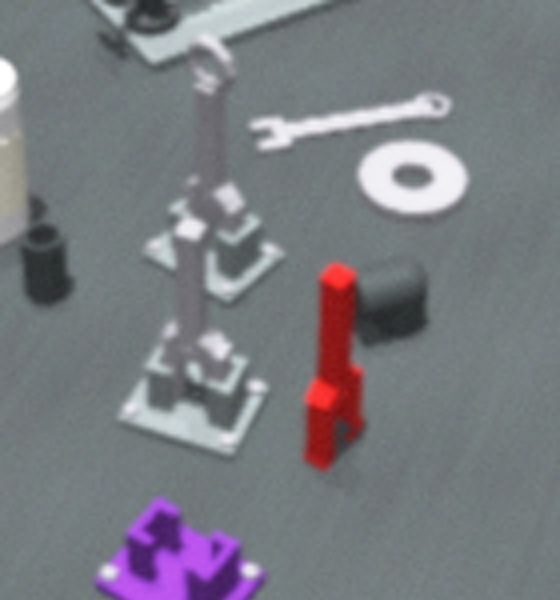

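View pics/crop_b.png

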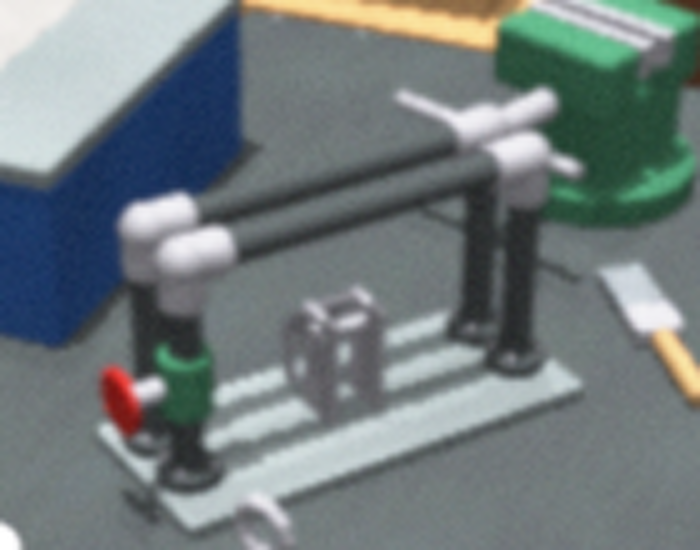

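View pics/crop_c.png

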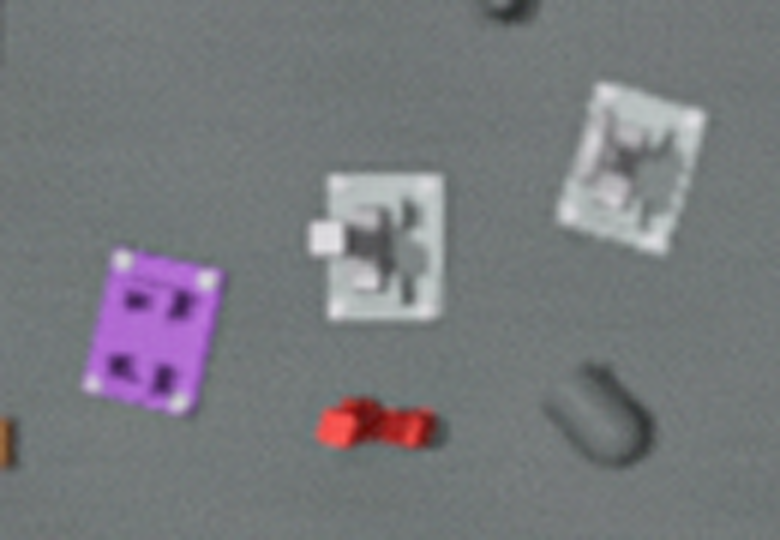

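View pics/crop_d.png

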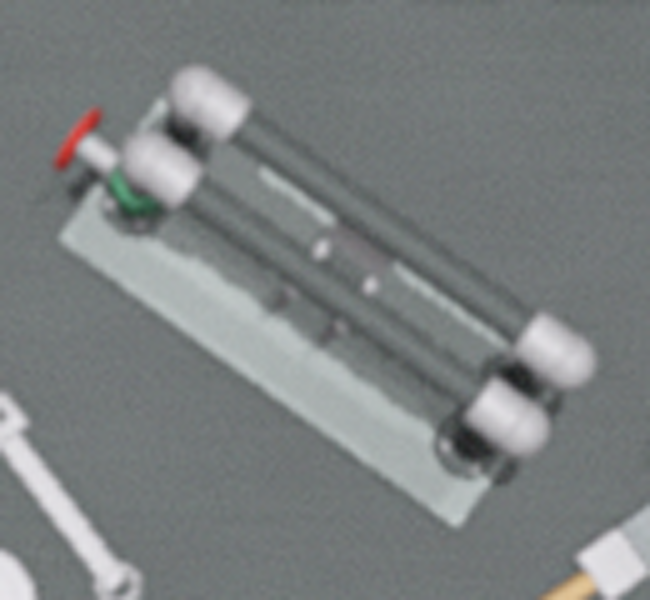

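```bash
cat >> h.py <<'E'
P={n:cams.camera_params(n) for n in("side","top")}
def proj(n,X):
    p=P[n]; X=np.asarray(X,float).reshape(-1,3)
    rv=cv2.Rodrigues(np.array(p["R"],float))[0]
    return cv2.projectPoints(X,rv,np.array(p["t"],float),np.array(p["mtx"],float),np.array(p["dist"],float))[0].reshape(-1,2)
def ray(n,uv,z):
    p=P[n]; q=cv2.undistortPoints(np.array(uv,float).reshape(-1,1,2),np.array(p["mtx"],float),np.array(p["dist"],float)).reshape(-1,2)
    R=np.array(p["R"]);t=np.array(p["t"]);C=-R.T@t; D=np.c_[q,np.ones(len(q))]@R
    return C+D*((z-C[2])/D[:,2])[:,None]
def zoom(im,x0,y0,x1,y1,s,f,marks=[]):
    c=cv2.resize(im[y0:y1,x0:x1],None,fx=s,fy=s,interpolation=cv2.INTER_CUBIC)
    for segs,col in marks:
        for a,b in segs:
            a=(np.array(a)-[x0,y0]+.5)*s-.5;b=(np.array(b)-[x0,y0]+.5)*s-.5
            cv2.line(c,tuple(map(int,np.round(a*8))),tuple(map(int,np.round(b*8))),col,1,cv2.LINE_AA,3)
    for k in range(x0,x1,5): cv2.putText(c,str(k),(int((k-x0+.5)*s),10),0,.35,(0,255,255),1); cv2.line(c,(int((k-x0+.5)*s),12),(int((k-x0+.5)*s),16),(0,255,255),1)
    for k in range(y0,y1,5): cv2.putText(c,str(k),(0,int((k-y0+.5)*s)),0,.35,(0,255,255),1)
    cv2.imwrite('pics/'+f,c)
E
python3 - <<'E'
from h import *
s=cv2.imread('pics/side0.png');t=cv2.imread('pics/top0.png')
zoom(t,215,200,255,240,14,'z1.png')
zoom(s,280,245,340,315,8,'z2.png')
zoom(t,325,125,445,230,6,'z3.png')
zoom(s,275,120,385,215,7,'z4.png')
E
```

```text
(no output)
```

View pics/z1.png

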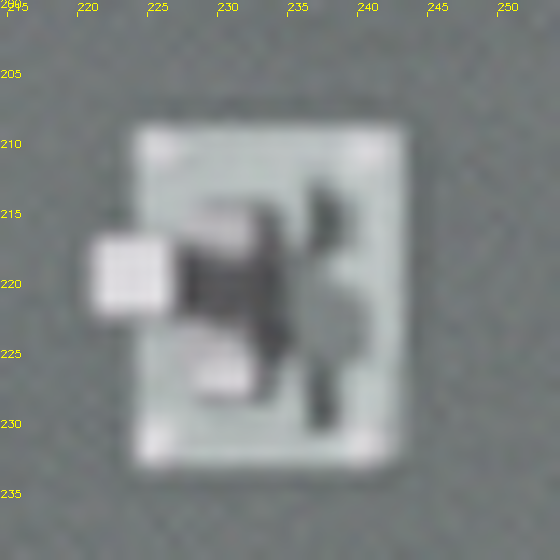

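View pics/z2.png

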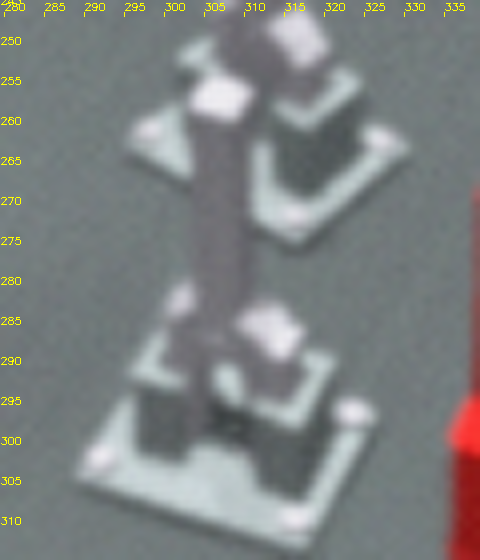

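View pics/z3.png

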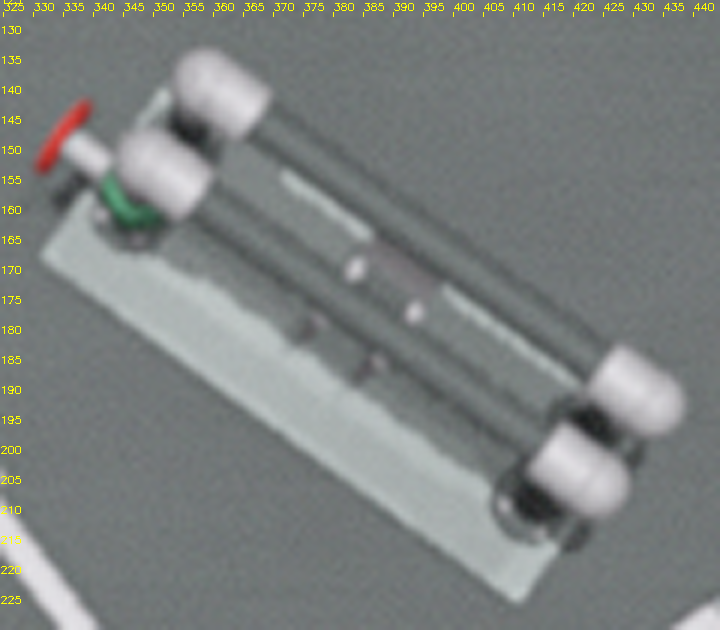

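View pics/z4.png

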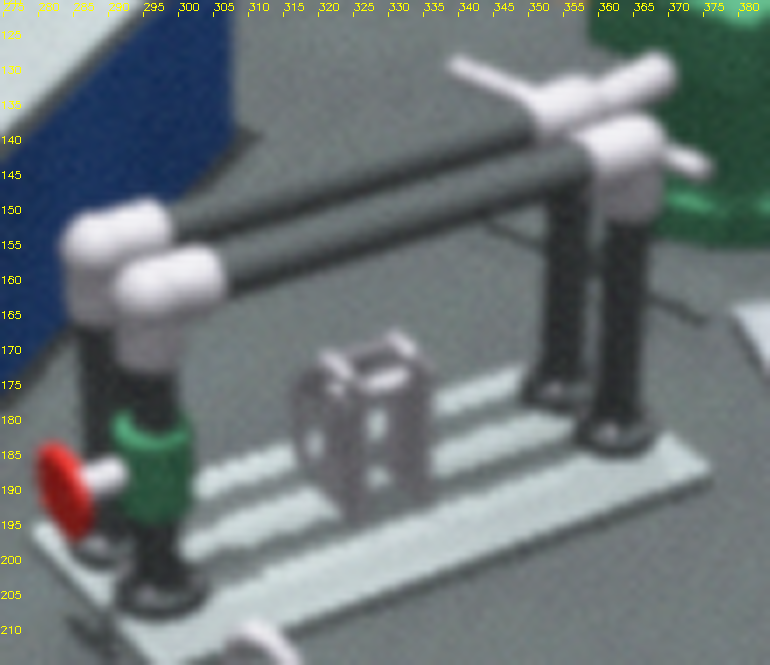

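```bash
cat > fit.py <<'E'
from h import *
from scipy.optimize import least_squares
def T(p,X):
    c,s=np.cos(p[2]),np.sin(p[2]); X=np.asarray(X,float).reshape(-1,3)
    return np.c_[p[0]+c*X[:,0]-s*X[:,1],p[1]+s*X[:,0]+c*X[:,1],X[:,2]]
def fit(obs,p0):
    def f(p): return np.concatenate([(proj(c,T(p,X))[0]-uv) for c,X,uv in obs])
    r=least_squares(f,p0,loss='soft_l1'); return r.x,f(r.x).reshape(-1,2)
def box(x0,x1,y0,y1,z0,z1):
    c=[(x,y,z) for x in(x0,x1) for y in(y0,y1) for z in(z0,z1)]
    return [(a,b) for i,a in enumerate(c) for b in c[i+1:] if sum(u!=v for u,v in zip(a,b))==1]
def segs(cam,p,L,f=T):
    return [tuple(proj(cam,f(p,[a,b]))) for a,b in L]
E
python3 - <<'E'
from fit import *
st=[("top",(.045,.035,.01),(224.3,208.8)),("top",(.045,-.035,.01),(243.3,208.9)),("top",(-.045,-.035,.01),(243,232.8)),("top",(-.045,.035,.01),(224.3,232.9)),
("side",(.045,.035,.01),(288.3,304)),("side",(-.045,.035,.01),(316,313)),("side",(-.045,-.035,.01),(325,296.5))]
print(ray("top",[o[2] for o in st[:4]],.01).round(4).tolist())
p,r=fit(st,[.4,.25,0]);print("stand",p.round(4),r.round(2).tolist())
# spool; yaw: -x front. 
A=ray("top",[(331,167),(411,225)],.014);print(A)
d=A[1]-A[0];print(np.linalg.norm(d))
# front edge from +y/-y ; direction of spool y
for sg in(1,):
    # x axis away from robot (image up). y = z cross x
    yv=(A[0]-A[1])/np.linalg.norm(d); xv=np.cross(yv,[0,0,1]); 
    yaw=np.arctan2(xv[1],xv[0]); c=A.mean(0)+.075*xv; print(c,yaw)
sp=[("top",(-.075,.18,.014),(331,167)),("top",(-.075,-.18,.014),(411,225)),("side",(-.075,-.18,.014),(374,186.5)),("side",(.075,.18,.014),(279.3,196)),("side",(-.075,.18,.014),(297.5,214))]
q,r=fit(sp,[c[0],c[1],yaw]);print("spool",q.round(4),r.round(2).tolist())
s=cv2.imread('pics/side0.png');t=cv2.imread('pics/top0.png')
L=box(-.075,.075,-.18,.18,0,.014)+box(-.022,.022,-.017,.017,.014,.105)+[((-.02,-.15,.2),(-.02,.15,.2)),((.034,-.15,.2),(.034,.15,.2)),((0,-.017,.085),(0,.017,.085))]
zoom(t,325,125,445,230,6,'z5.png',[(segs("top",q,L),(0,0,255))])
zoom(s,275,120,385,215,7,'z6.png',[(segs("side",q,L),(0,0,255))])
H=box(-.045,.045,-.035,.035,0,.01)
def hk(p,sg):
    a=[*p[:2],p[2]+(0 if sg>0 else np.pi)]
    L=box(-.009,.009,-.009,.009,.072,.18)+box(-.027,.021,-.009,.009,.01,.072)
    return a,L
for i,sg in enumerate((1,-1)):
    a,L=hk(p,sg)
    zoom(t,215,200,255,240,14,f'z7{i}.png',[(segs("top",p,H),(0,0,255)),(segs("top",a,L),(0,255,0))])
    zoom(s,280,245,340,315,8,f'z8{i}.png',[(segs("side",p,H),(0,0,255)),(segs("side",a,L),(0,255,0))])
a=[cv2.imread(f'pics/{x}') for x in('z70.png','z80.png','z71.png','z81.png')]
a=[cv2.resize(x,(400,300 if 0 else 440)) for x in a]
cv2.imwrite('pics/z9.png',np.hstack(a[:2]));cv2.imwrite('pics/z10.png',np.hstack(a[2:]))
E
```

```text
[[0.514, 0.4155, 0.01], [0.5139, 0.3451, 0.01], [0.4265, 0.3449, 0.01], [0.4256, 0.414, 0.01]]
stand [ 0.4727  0.3797 -0.0027] [[0.27, -1.04], [0.16, -1.0], [0.02, -0.29], [-0.23, -0.59], [0.04, 0.46], [1.06, 0.72], [1.31, 0.03]]
[[ 0.66860448  0.02446462  0.014     ]
 [ 0.45724995 -0.26684831  0.014     ]]
0.35990826849984653
[ 0.62363288 -0.16523526  0.014     ] -0.6276516033644137
spool [ 0.6244 -0.166  -0.6247] [[0.17, -0.06], [0.36, -0.28], [2.25, 0.27], [-1.0, -0.37], [-0.06, 1.59]]
```

View pics/z5.png

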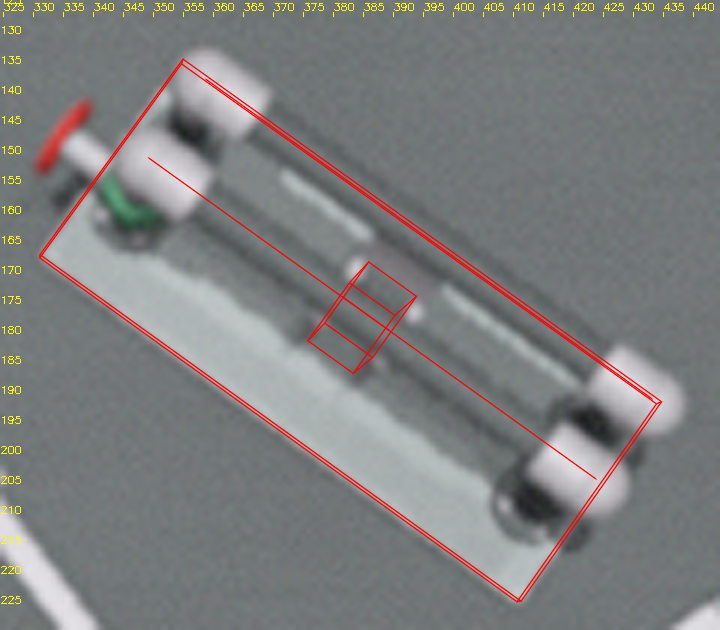

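View pics/z6.png

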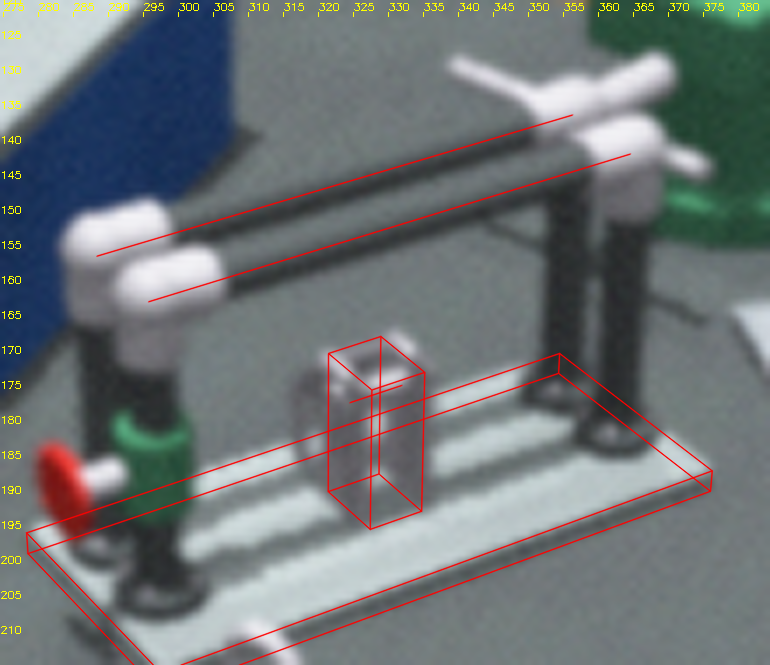

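View pics/z9.png

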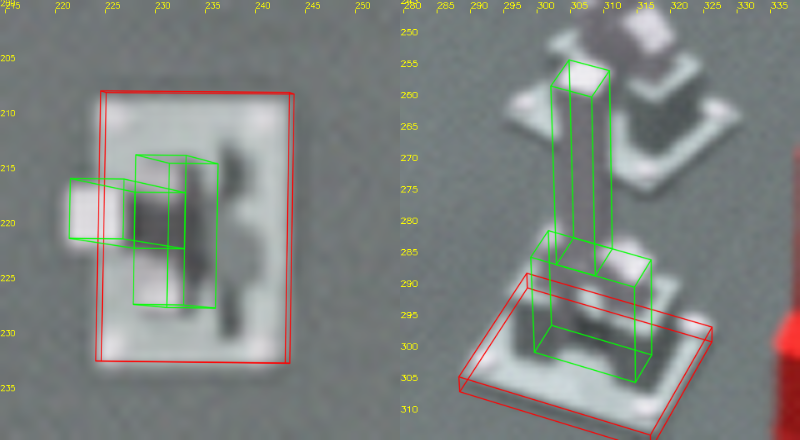

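View pics/z10.png

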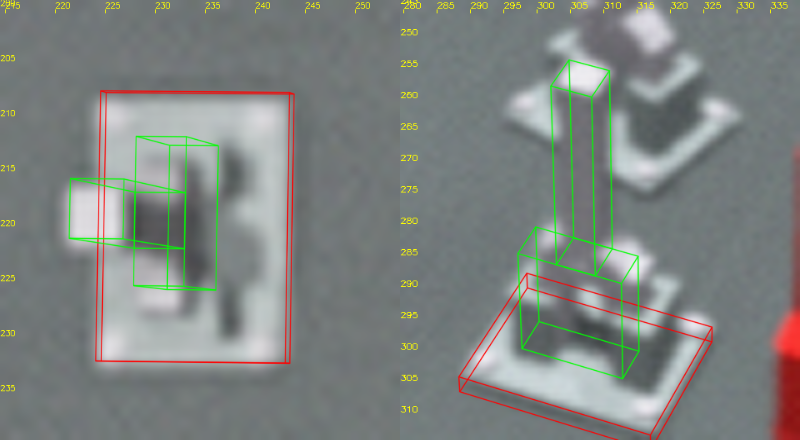

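```bash
cat > mv.py <<'E'
from fit import *
from scipy.spatial.transform import Rotation as Ro
def st():
    s=readout.get_state(); q=s["orientation"]; return s,np.array(s["tcp_pos"]),Ro.from_quat([q[1],q[2],q[3],q[0]])
def go(p,R):
    s,p0,R0=st(); sh=R0.inv().apply(np.array(p)-p0); rv=(R0.inv()*R).as_rotvec()
    print("shift",sh.round(4).tolist(),"turn",rv.round(3).tolist(),"deg",round(np.degrees(np.linalg.norm(rv)),1))
STAND=np.array([.4715,.3797,-.002]); SPOOL=np.array([.6244,-.166,-.6247])
def hookR(yaw,lean): # hook frame in world: lean shank towards local -x
    return Ro.from_euler('z',yaw)*Ro.from_euler('y',-lean)
def toolR(hR,sg): # tool x=-hook z, tool y= sg*hook y
    M=hR.as_matrix(); x=-M[:,2]; y=sg*M[:,1]; return Ro.from_matrix(np.c_[x,y,np.cross(x,y)])
def tcp(foot,hR,g=.121): return np.array(foot)+hR.apply([0,0,g])
E
python3 - <<'E'
from mv import *
s,p,R=st(); print(R.as_matrix().round(3))
for sg in(1,-1):
    hR=hookR(STAND[2],0); print(sg); go([STAND[0],STAND[1],.25],toolR(hR,sg))
print("plain",ray("top",[(275,207)],.1), "can", ray("top",[(265,155)],.1),"red",ray("top",[(227,251)],.17))
E
```

```text
[[ 0.     0.222  0.975]
 [ 0.     0.975 -0.222]
 [-1.     0.     0.   ]]
1
shift [-0.0187, -0.1002, 0.3754] turn [-0.222, 0.0, -0.0] deg 12.7
-1
shift [-0.0187, -0.1002, 0.3754] turn [2.92, -0.0, -0.0] deg 167.3
plain [[0.51613737 0.2193425  0.1       ]] can [[0.69832234 0.25673464 0.1       ]] red [[0.3651967  0.37052114 0.17      ]]
```

Request:
{"api": "drive_tool", "payload": {"moves": [[[-0.019,-0.015,0.06,-0.05,0,0,0],[-0.019,-0.032,0.12,-0.1,0,0,0],[-0.019,-0.048,0.18,-0.16,0,0,0],[-0.019,-0.064,0.24,-0.222,0,0,0],[-0.019,-0.08,0.3,-0.222,0,0,0]]], "squeeze": 90}}

```text
clock: 1.32
tcp_pos: [0.4034, 0.4154, 0.2506]
orientation: [0.707, 0.001, 0.707, -0.0]
wrist_force: [0.4, -0.0, -0.2]
finger_gap: 0.0855
```

```bash
python3 - <<'E'
from mv import *
s,p,R=st(); print(p,s["clock"],s["wrist_force"],s["joint_pos"])
hR=hookR(STAND[2],0); go([STAND[0],STAND[1],.25],toolR(hR,1)); go([STAND[0],STAND[1],.131],toolR(hR,1))
E
```

```text
[0.40339831 0.41542563 0.25060777] 1.325 [ 0.39653727 -0.04241227 -0.21227231] [6.61356266e-01 3.16345151e-01 9.74168904e-02 1.35097991e+00
 2.49777567e-04 6.62505614e-01]
shift [0.0006, -0.0356, 0.0681] turn [0.001, 0.001, -0.001] deg 0.1
shift [0.1196, -0.0357, 0.0681] turn [0.001, 0.001, -0.001] deg 0.1
```

Request:
{"api": "drive_tool", "payload": {"moves": [[[0,-0.018,0.034,0,0,0,0],[0,-0.036,0.068,0,0,0,0],[0,-0.036,0.068,0,0,0,0],[0.02,-0.036,0.068,0,0,0,0],[0.04,-0.036,0.068,0,0,0,0]]]}}

```text
clock: 1.95
tcp_pos: [0.4708, 0.3798, 0.2105]
orientation: [0.707, 0.001, 0.707, 0.0]
wrist_force: [-0.8, 0.4, 0.3]
finger_gap: 0.0853
```

```bash
python3 - <<'E'
from mv import *
s,p,R=st(); print(p,s["clock"],s["wrist_force"])
a=snap("side","side1.png"); b=snap("top","top1.png")
zoom(a,260,190,360,320,4,'w1.png'); zoom(b,190,170,290,270,4,'w2.png')
x,y=cv2.imread('pics/w1.png'),cv2.imread('pics/w2.png'); c=np.zeros((520,800,3),np.uint8); c[:520,:400]=x; c[:400,400:]=y; cv2.imwrite('pics/w.png',c)
hR=hookR(STAND[2],0); go([STAND[0],STAND[1],.131],toolR(hR,1))
E
```

```text
[0.47084075 0.37984544 0.21047126] 1.95 [-0.75098921  0.41702958  0.27524292]
shift [0.0774, 0.0007, 0.0024] turn [0.002, -0.003, 0.001] deg 0.2
```

View pics/w.png

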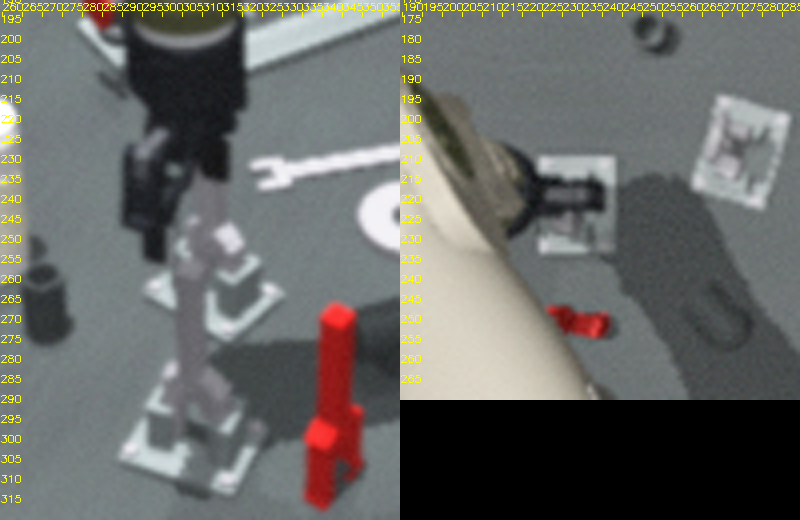

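Request:
{"api": "drive_tool", "payload": {"moves": [[[0.04,0,0.001,0,0,0,0],[0.077,0,0.001,0,0,0,0],[0.077,0,0.001,0,0,0,120],[0.077,0,0.001,0,0,0,255],[0.077,0,0.001,0,0,0,255]]], "squeeze": 90}}

```text
clock: 2.68
tcp_pos: [0.4712, 0.3799, 0.1338]
orientation: [0.707, 0.0, 0.707, 0.0]
wrist_force: [-0.0, 0.1, 0.2]
finger_gap: 0.0317
```

Request:
{"api": "drive_tool", "payload": {"moves": [[[0,0,0,0,0,0,255],[0,0,0,0,0,0,255],[-0.01,0,0,0,0,0,255],[-0.03,0,0,0,0,0,255],[-0.06,0,0,0,0,0,255]]]}}

```text
clock: 3.3
tcp_pos: [0.4701, 0.3791, 0.1931]
orientation: [0.706, -0.0, 0.708, -0.001]
wrist_force: [0.1, 0.0, -4.6]
finger_gap: 0.0167
```

Request:
{"api": "drive_tool", "payload": {"moves": [[[-0.06,0,0,0,0,0,255],[-0.12,0,0,0,0,0,255],[-0.18,0,0,0,0,0,255],[-0.185,-0.04,0,0,0,0,255],[-0.185,-0.09,0,0,0,0,255]]]}}

```text
clock: 3.92
tcp_pos: [0.4712, 0.2893, 0.3792]
orientation: [0.707, -0.001, 0.708, 0.0]
wrist_force: [0.5, -1.2, -6.2]
finger_gap: 0.0169
```

```bash
python3 - <<'E'
from mv import *
s,p,R=st(); print(p,s["clock"],s["wrist_force"],s["joint_pos"])
pin=T(SPOOL,[0,0,.085])[0]; hR=hookR(SPOOL[2],np.radians(35)); u=hR.apply([0,0,1])
B=tcp(pin+.12*u,hR,.1225); print(pin,u,B)
B2=B.copy();B2[2]=.37
go([.47,.05,.37],toolR(hookR(STAND[2],0),1)); go(B2,toolR(hR,1)); go(B,toolR(hR,1))
E
```

```text
[0.47122854 0.28929801 0.37920518] 3.925 [ 0.46428353 -1.21834679 -6.1616506 ] [ 4.05422033e-01  2.82038966e-01  3.63384455e-01  1.65396725e+00
 -3.09341572e-05  4.03558618e-01]
[ 0.6244 -0.166   0.085 ] [-0.46524999  0.33545845  0.81915204] [ 0.51157688 -0.08465133  0.28364437]
shift [0.0094, -0.2393, -0.0017] turn [0.004, -0.002, 0.001] deg 0.2
shift [0.0094, -0.374, 0.0397] turn [0.607, -0.592, -0.19] deg 49.8
shift [0.0958, -0.374, 0.0398] turn [0.607, -0.592, -0.19] deg 49.8
```

Request:
{"api": "drive_tool", "payload": {"moves": [[[0,-0.05,0.005,0,0,0,255],[0,-0.11,0.01,0.12,-0.12,-0.04,255],[0,-0.17,0.02,0.24,-0.24,-0.08,255],[0,-0.23,0.03,0.36,-0.36,-0.12,255],[0.01,-0.28,0.035,0.48,-0.47,-0.15,255]]]}}

```text
clock: 4.55
tcp_pos: [0.506, 0.0074, 0.37]
orientation: [0.829, 0.115, 0.501, -0.22]
wrist_force: [1.4, -0.3, -4.9]
finger_gap: 0.0171
```

```bash
python3 - <<'E'
from mv import *
s,p,R=st(); print(p,s["clock"],s["wrist_force"],s["joint_pos"])
pin=T(SPOOL,[0,0,.085])[0]; hR=hookR(SPOOL[2],np.radians(35)); u=hR.apply([0,0,1])
B=tcp(pin+.12*u,hR,.1225)
go(B,toolR(hR,1))
E
```

```text
[0.50602581 0.00743519 0.36999107] 4.55 [ 1.44068633 -0.26704565 -4.92021019] [ 0.00566374 -0.16379186 -0.25531454  1.05416771 -0.25399096  0.4431117 ]
shift [0.1013, -0.0755, 0.0015] turn [0.122, -0.118, -0.04] deg 10.0
```

Request:
{"api": "drive_tool", "payload": {"moves": [[[0.02,-0.025,0,0.06,-0.06,-0.02,255],[0.05,-0.05,0,0.122,-0.118,-0.04,255],[0.08,-0.0755,0.0015,0.122,-0.118,-0.04,255],[0.101,-0.0755,0.0015,0.122,-0.118,-0.04,255],[0.101,-0.0755,0.0015,0.122,-0.118,-0.04,255]]]}}

```text
clock: 5.18
tcp_pos: [0.509, -0.0846, 0.2806]
orientation: [0.842, 0.142, 0.443, -0.273]
wrist_force: [0.2, 0.4, -5.7]
finger_gap: 0.0167
```

```bash
cat > chk.py <<'E'
from mv import *
import sys
def chk(tag,g=.1225,img=True):
    s,p,R=st(); M=R.as_matrix(); print(p.round(4),s["clock"],np.round(s["wrist_force"],2),round(s["finger_gap"],4))
    hM=np.c_[-M[:,2]*-1,M[:,1],-M[:,0]] # hook x = tool z?
    hx=np.cross(M[:,1],-M[:,0]); hM=np.c_[hx,M[:,1],-M[:,0]]
    foot=p+M[:,0]*g
    pin=T(SPOOL,[0,0,.085])[0]
    print("pin in hook(mm)",(hM.T@(pin-foot)*1e3).round(1),"lean",np.degrees(np.arccos(hM[2,2])).round(1),"foot",foot.round(3))
    print("force in tool axes",(M.T@s["wrist_force"]).round(2))
    if not img: return
    f=lambda _,X: foot+np.asarray(X)@hM.T
    L=box(-.009,.009,-.009,.009,.062,.17)+box(-.027,.021,-.009,.009,0,.062)
    S=[((0,-.017,.085),(0,.017,.085))]+box(-.022,.022,-.017,.017,.014,.105)
    for cam,b in(("side",(270,110,370,220)),("top",(320,120,440,230))):
        im=snap(cam,f"{cam}_{tag}.png")
        zoom(im,*b,6,f"{cam}_{tag}_raw.png")
        zoom(im,*b,6,f"{cam}_{tag}_ov.png",[(segs(cam,0,L,f),(0,255,0)),(segs(cam,SPOOL,S),(0,0,255))])
    
if __name__=="__main__": chk(sys.argv[1])
E
python3 chk.py a
```

```text
[ 0.509  -0.0846  0.2806] 5.175 [ 0.17  0.35 -5.68] 0.0167
pin in hook(mm) [   5.2    2.1 -118.7] lean 34.6 foot [ 0.565 -0.126  0.18 ]
force in tool axes [ 4.64  0.4  -3.28]
```

View pics/side_a_ov.png

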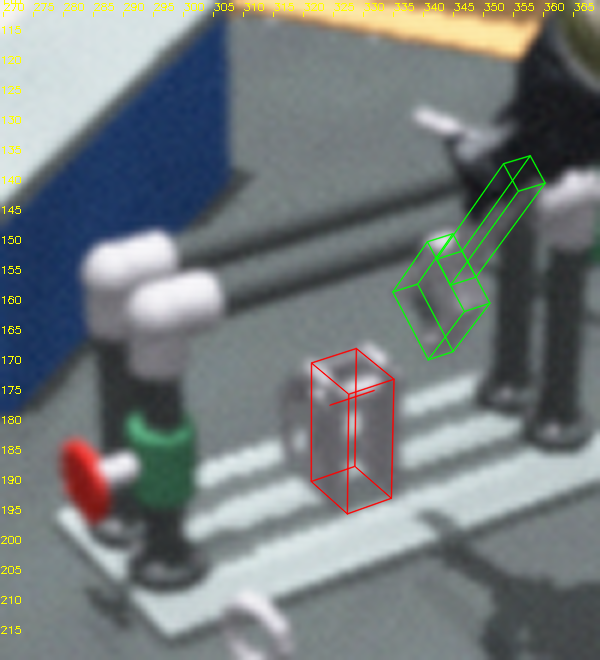

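View pics/side_a_raw.png

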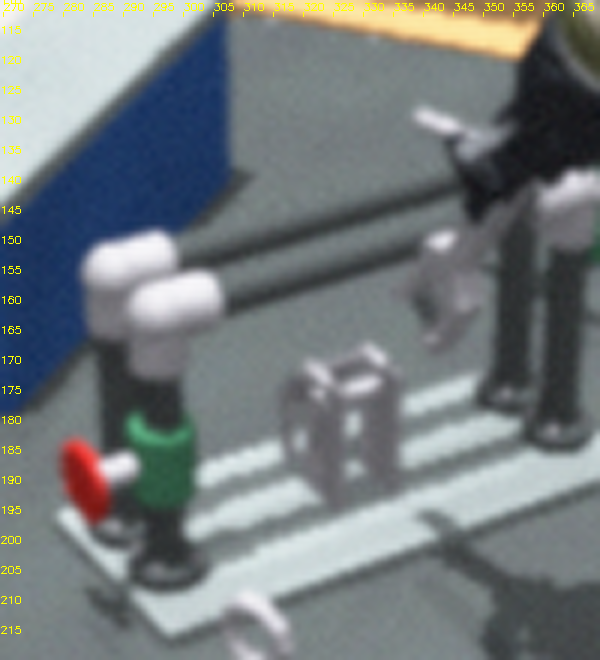

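View pics/top_a_ov.png

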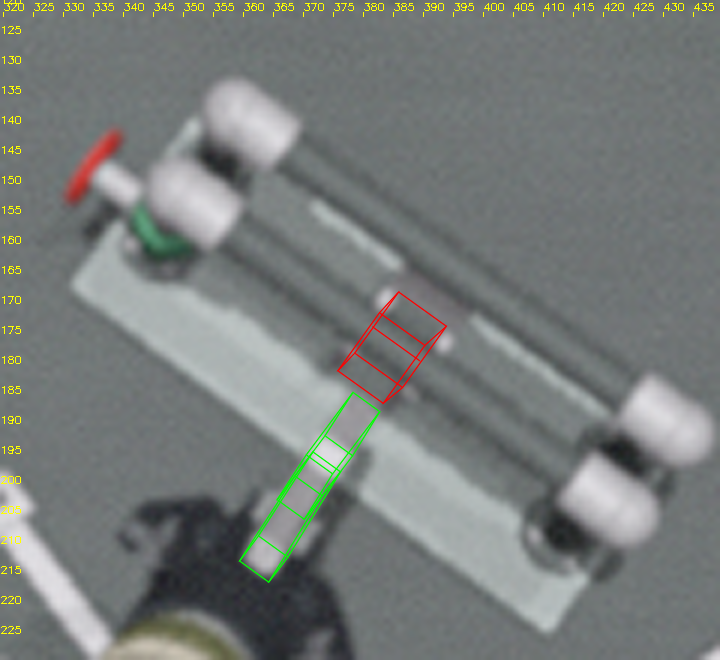

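```bash
cat >> mv.py <<'E'
def togo(pz,lean=35,px=0,py=0,g=.1225):
    pin=T(SPOOL,[0,0,.085])[0]; hR=hookR(SPOOL[2],np.radians(lean)); foot=pin-hR.apply([px,py,pz]); go(tcp(foot,hR,g),toolR(hR,1))
E
python3 -c "
from mv import *
togo(-.04);togo(-.012)"
```

```text
shift [0.0806, 0.0001, 0.0007] turn [0.0, -0.002, 0.001] deg 0.1
shift [0.1086, 0.0001, 0.0008] turn [0.0, -0.002, 0.001] deg 0.1
```

Request:
{"api": "drive_tool", "payload": {"moves": [[[0.03,0,0.001,0,0,0,255],[0.06,0,0.001,0,0,0,255],[0.08,0,0.001,0,0,0,255],[0.095,0,0.001,0,0,0,255],[0.1,0,0.001,0,0,0,255]]]}}

```text
clock: 5.9
tcp_pos: [0.5582, -0.1178, 0.2023]
orientation: [0.844, 0.142, 0.441, -0.272]
wrist_force: [0.1, 0.5, -5.1]
finger_gap: 0.0168
```

```bash
python3 chk.py b; python3 -c "
from mv import *
togo(0)"
```

```text
[ 0.5582 -0.1178  0.2023] 5.9 [ 0.09  0.51 -5.06] 0.0168
pin in hook(mm) [  0.2  -0.3 -20.6] lean 34.8 foot [ 0.615 -0.159  0.102]
force in tool axes [ 4.03  0.48 -3.08]
shift [0.0209, -0.0003, -0.0003] turn [0.001, -0.002, 0.0] deg 0.1
```

View pics/side_b_ov.png

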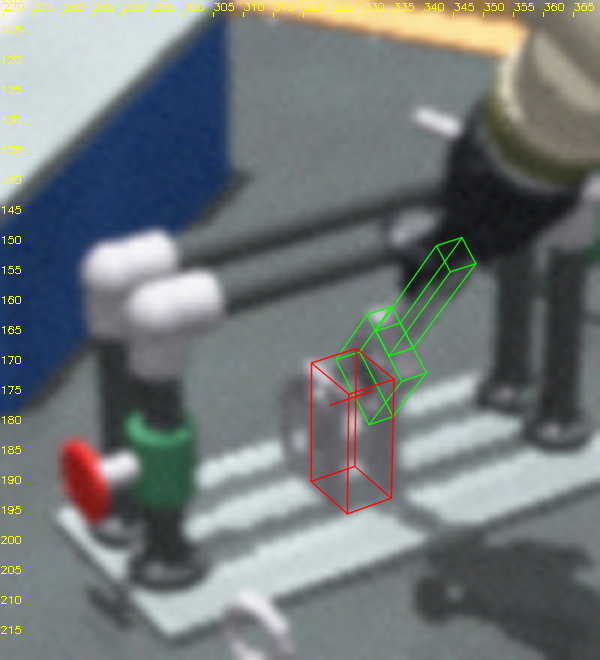

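View pics/side_b_raw.png

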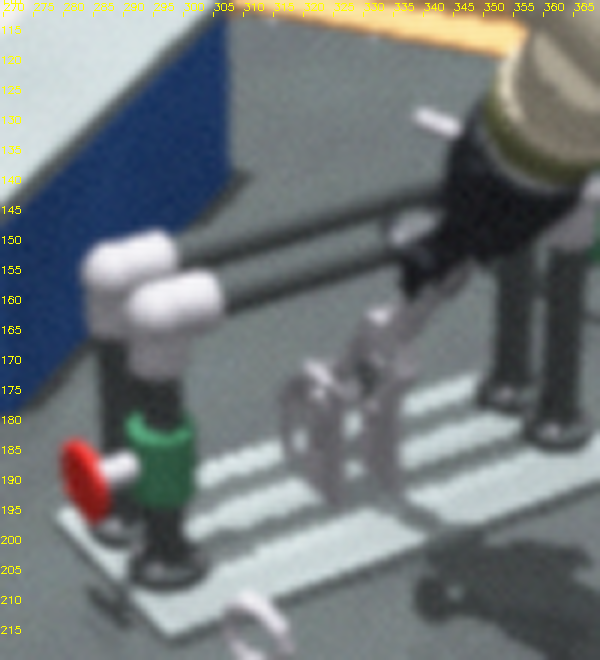

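View pics/top_b_ov.png

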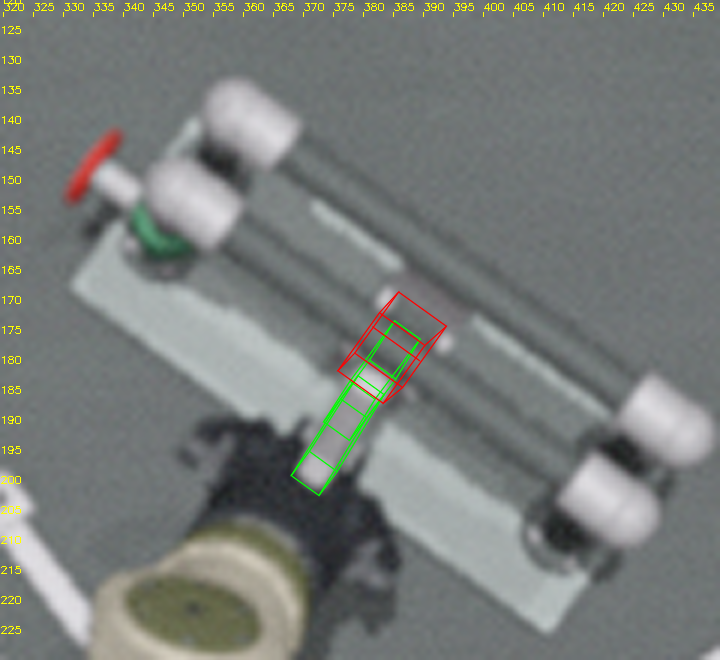

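Request:
{"api": "drive_tool", "payload": {"moves": [[[0.005,0,0,0,0,0,255],[0.01,0,0,0,0,0,255],[0.015,0,0,0,0,0,255],[0.02,0,0,0,0,0,255],[0.02,0,0,0,0,0,255]]]}}

```text
clock: 6.62
tcp_pos: [0.5672, -0.1247, 0.1856]
orientation: [0.843, 0.142, 0.441, -0.272]
wrist_force: [-0.4, -0.0, -5.7]
finger_gap: 0.0172
```

```bash
python3 -c "
from chk import *
chk('c',img=False);togo(.01)"
```

```text
[ 0.5672 -0.1247  0.1856] 6.625 [-0.43 -0.04 -5.66] 0.0172
pin in hook(mm) [ 0.5  0.  -0.4] lean 34.8 foot [ 0.624 -0.166  0.085]
force in tool axes [ 4.46 -0.28 -3.49]
shift [0.0104, -0.0, 0.0002] turn [0.001, -0.003, 0.001] deg 0.2
```

Request:
{"api": "drive_tool", "payload": {"moves": [[[0.002,0,0,0,0,0,255],[0.004,0,0,0,0,0,255],[0.006,0,0,0,0,0,255],[0.008,0,0,0,0,0,255],[0.008,0,0,0,0,0,255]]]}}

```text
clock: 7.25
tcp_pos: [0.571, -0.1273, 0.1796]
orientation: [0.844, 0.142, 0.441, -0.272]
wrist_force: [-6.3, 3.8, 2.6]
finger_gap: 0.0167
```

```bash
python3 chk.py d
```

```text
[ 0.571  -0.1273  0.1796] 7.25 [-6.29  3.82  2.63] 0.0167
pin in hook(mm) [ 0.  -0.1  7.1] lean 34.9 foot [ 0.628 -0.168  0.079]
force in tool axes [-6.36 -0.58 -4.52]
```

View pics/side_d_raw.png

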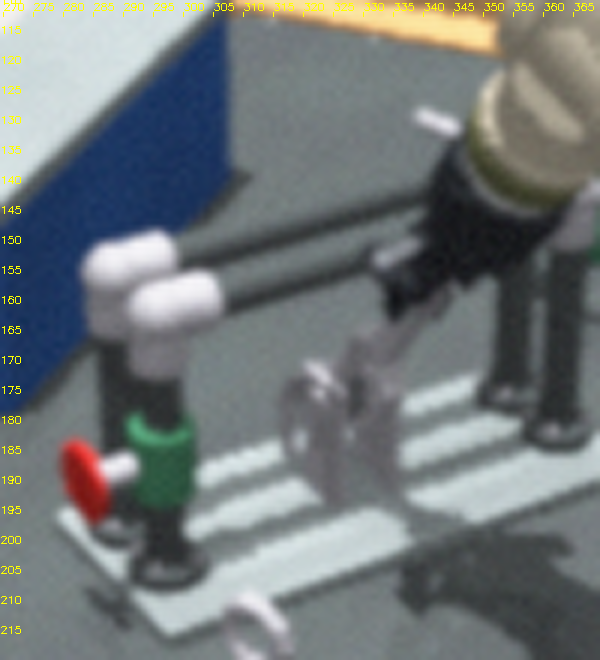

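Request:
{"api": "drive_tool", "payload": {"moves": [[[0.003,0,0,0,0,0,255],[0.006,0,0,0,0,0,255],[0.008,0,0,0,0,0,255],[0.01,0,0,0,0,0,255],[0.01,0,0,0,0,0,255]]]}}

```text
clock: 7.98
tcp_pos: [0.575, -0.1299, 0.1709]
orientation: [0.843, 0.142, 0.441, -0.272]
wrist_force: [-4.8, 4.0, -1.8]
finger_gap: 0.0168
```

```bash
python3 -c "
from chk import *
chk('e',img=False);togo(.03)"
```

```text
[ 0.575  -0.1299  0.1709] 7.975 [-4.78  4.03 -1.79] 0.0168
pin in hook(mm) [ 1.3 -0.4 17. ] lean 34.8 foot [ 0.632 -0.171  0.07 ]
force in tool axes [-2.08  0.49 -6.14]
shift [0.013, -0.0004, 0.0009] turn [0.002, -0.004, -0.0] deg 0.3
```

Request:
{"api": "drive_tool", "payload": {"moves": [[[0.003,0,0,0,0,0,255],[0.006,0,0,0,0,0,255],[0.009,0,0,0,0,0,255],[0.012,0,0,0,0,0,255],[0.012,0,0,0,0,0,255]]]}}

```text
clock: 8.6
tcp_pos: [0.5805, -0.1337, 0.1606]
orientation: [0.843, 0.142, 0.442, -0.272]
wrist_force: [-0.8, 1.8, -6.3]
finger_gap: 0.017
```

```bash
python3 -c "
from chk import *
chk('e',img=False);togo(.042)"
```

```text
[ 0.5805 -0.1337  0.1606] 8.6 [-0.83  1.81 -6.28] 0.017
pin in hook(mm) [ 1.7 -0.6 29.3] lean 34.7 foot [ 0.637 -0.174  0.06 ]
force in tool axes [ 4.18  0.99 -5.  ]
shift [0.0127, -0.0006, 0.0014] turn [0.002, -0.005, -0.001] deg 0.3
```

Request:
{"api": "drive_tool", "payload": {"moves": [[[0.003,0,0,0,0,0,255],[0.006,0,0,0,0,0,255],[0.008,0,0,0,0,0,255],[0.01,0,0,0,0,0,255],[0.011,0,0,0,0,0,255]]]}}

```text
clock: 9.22
tcp_pos: [0.5855, -0.1373, 0.1522]
orientation: [0.843, 0.142, 0.441, -0.272]
wrist_force: [-11.7, 6.4, 9.5]
finger_gap: 0.0171
```

```bash
python3 -c "
from chk import *
chk('e',img=False);togo(.042)"
```

```text
[ 0.5855 -0.1373  0.1522] 9.225 [-11.7    6.43   9.55] 0.0171
pin in hook(mm) [ 1.4 -0.6 39.8] lean 34.8 foot [ 0.642 -0.178  0.052]
force in tool axes [-15.4   -1.61  -5.45]
shift [0.0022, -0.0006, 0.001] turn [0.002, -0.004, -0.001] deg 0.3
```

Request:
{"api": "drive_tool", "payload": {"moves": [[[0.001,0,0,0,0,0,255],[0.002,0,0,0,0,0,255],[0.002,0,0,0,0,0,255],[0.002,0,0,0,0,0,255],[0.002,0,0,0,0,0,255]]]}}

```text
clock: 9.85
tcp_pos: [0.5857, -0.1373, 0.1521]
orientation: [0.844, 0.141, 0.441, -0.272]
wrist_force: [-16.5, 10.0, 14.8]
finger_gap: 0.0168
```

```bash
python3 -c "
from chk import *
chk('f')"
```

```text
[ 0.5857 -0.1373  0.1521] 9.85 [-16.51   9.97  14.78] 0.0168
pin in hook(mm) [ 1.3 -0.7 39.9] lean 34.8 foot [ 0.642 -0.178  0.052]
force in tool axes [-23.11  -1.54  -7.35]
```

View pics/side_f_ov.png

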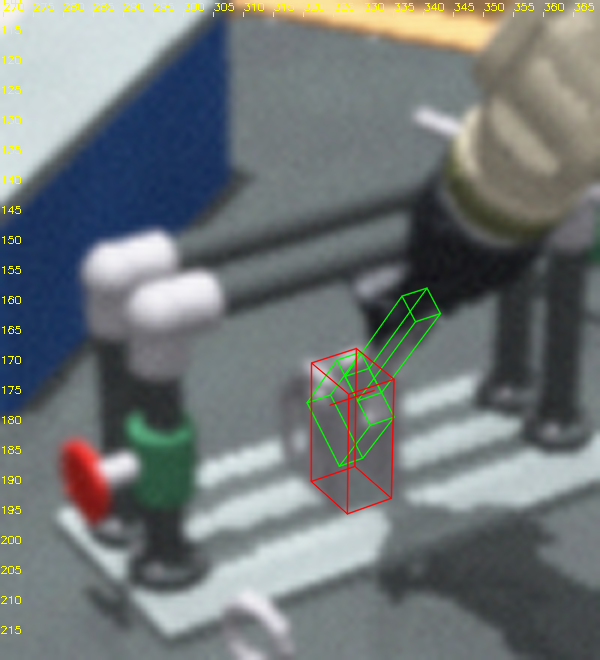

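Request:
{"api": "drive_tool", "payload": {"moves": [[[-0.005,0,0,0,0,0,255],[-0.01,0,0,0,0,0,255],[-0.014,0,0,0,0,0,255],[-0.018,0,0,0,0,0,255],[-0.018,0,0,0,0,0,255]]]}}

```text
clock: 10.58
tcp_pos: [0.5774, -0.1313, 0.1671]
orientation: [0.844, 0.141, 0.441, -0.272]
wrist_force: [-0.8, -0.7, -5.2]
finger_gap: 0.0172
```

```bash
python3 -c "
from chk import *
chk('g',img=False)"
```

```text
[ 0.5774 -0.1313  0.1671] 10.575 [-0.76 -0.73 -5.23] 0.0172
pin in hook(mm) [ 1.  -0.7 21.7] lean 34.8 foot [ 0.634 -0.172  0.067]
force in tool axes [ 4.19 -1.03 -3.14]
```

Request:
{"api": "drive_tool", "payload": {"moves": [[[-0.002,0,0,0,0,0,255],[-0.003,0,0,0,0,0,255],[-0.004,0,0,0,0,0,255],[-0.005,0,0,0,0,0,255],[-0.005,0,0,0,0,0,255]]]}}

```text
clock: 11.2
tcp_pos: [0.5754, -0.1301, 0.1696]
orientation: [0.843, 0.142, 0.442, -0.272]
wrist_force: [13.1, -7.2, -20.9]
finger_gap: 0.0169
```

```bash
python3 -c "
from chk import *
chk('g',img=False)"
```

```text
[ 0.5754 -0.1301  0.1696] 11.2 [ 13.07  -7.19 -20.85] 0.0169
pin in hook(mm) [ 1.7 -0.4 18.4] lean 34.8 foot [ 0.632 -0.171  0.069]
force in tool axes [25.58  1.81  0.28]
```

Request:
{"api": "drive_tool", "payload": {"moves": [[[-0.0025,0,0,0,0,0,255],[-0.0025,0,0,0,0,0,255],[0.003,0,0,0,0,0,255],[0.008,0,0,0,0,0,255],[0.013,0,0,0,0,0,255]]]}}

```text
clock: 11.82
tcp_pos: [0.5815, -0.1345, 0.1588]
orientation: [0.843, 0.142, 0.441, -0.272]
wrist_force: [0.3, -0.1, -4.9]
finger_gap: 0.0169
```

```bash
python3 -c "
from chk import *
chk('g',img=False)"
```

```text
[ 0.5815 -0.1345  0.1588] 11.825 [ 0.35 -0.07 -4.91] 0.0169
pin in hook(mm) [ 1.6 -0.5 31.5] lean 34.8 foot [ 0.638 -0.175  0.058]
force in tool axes [ 4.22  0.15 -2.54]
```

Request:
{"api": "drive_tool", "payload": {"moves": [[[0.003,0,0,0,0,0,255],[0.006,0,0,0,0,0,255],[0.0085,0,0,0,0,0,255],[0.0095,0,0,0,0,0,255],[0.0095,0,0,0,0,0,255]]]}}

```text
clock: 12.45
tcp_pos: [0.5855, -0.1372, 0.1521]
orientation: [0.844, 0.141, 0.441, -0.272]
wrist_force: [-10.4, 5.2, 7.3]
finger_gap: 0.0168
```

```bash
python3 -c "
from chk import *
chk('g',img=False)
for l in (36,37,38,39,40): togo(.0398,l,px=.0014,py=-.0005)"
```

```text
[ 0.5855 -0.1372  0.1521] 12.45 [-10.38   5.24   7.35] 0.0168
pin in hook(mm) [ 1.5 -0.6 39.8] lean 34.8 foot [ 0.642 -0.178  0.051]
force in tool axes [-12.59  -1.8   -5.25]
shift [0.0001, -0.0001, -0.0017] turn [0.003, -0.021, -0.0] deg 1.2
shift [0.0001, -0.0001, -0.0031] turn [0.003, -0.038, -0.0] deg 2.2
shift [0.0002, -0.0001, -0.0045] turn [0.003, -0.056, -0.001] deg 3.2
shift [0.0003, -0.0001, -0.006] turn [0.003, -0.073, -0.001] deg 4.2
shift [0.0005, -0.0001, -0.0074] turn [0.003, -0.091, -0.001] deg 5.2
```

Home again. Lean a bit further about the pin, then release.

Request:
{"api": "drive_tool", "payload": {"moves": [[[0,0,-0.0017,0.003,-0.021,0,255],[0,0,-0.0031,0.003,-0.038,0,255],[0,0,-0.0045,0.003,-0.056,0,255],[0.0005,0,-0.006,0.003,-0.073,0,255],[0.0005,0,-0.006,0.003,-0.073,0,255]]]}}

```text
clock: 13.08
tcp_pos: [0.5818, -0.1344, 0.1487]
orientation: [0.859, 0.132, 0.409, -0.277]
wrist_force: [-4.3, 1.4, 0.2]
finger_gap: 0.0171
```

```bash
python3 -c "
from chk import *
chk('g',img=False)"
```

```text
[ 0.5818 -0.1344  0.1487] 13.075 [-4.27  1.35  0.21] 0.0171
pin in hook(mm) [ 1.  -0.7 39.6] lean 39.1 foot [ 0.644 -0.18   0.054]
force in tool axes [-2.84 -1.4  -3.17]
```

Request:
{"api": "drive_tool", "payload": {"moves": [[[0,0,0,0,0,0,200],[0,0,0,0,0,0,150],[0,0,0,0,0,0,50],[0,0,0,0,0,0,0],[0,0,0,0,0,0,0]]]}}

```text
clock: 13.7
tcp_pos: [0.5819, -0.1345, 0.1488]
orientation: [0.859, 0.132, 0.409, -0.277]
wrist_force: [-0.2, 0.6, 0.4]
finger_gap: 0.0851
```

Request:
{"api": "drive_tool", "payload": {"moves": [[[0,0,0,0,0,0,0],[0,0,0,0,0,0,0],[0,0,0,0,0,0,0],[0,0,0,0,0,0,0],[0,0,0,0,0,0,0]]]}}

```text
clock: 14.32
tcp_pos: [0.5819, -0.1345, 0.1488]
orientation: [0.859, 0.132, 0.409, -0.277]
wrist_force: [-0.7, 0.3, 0.1]
finger_gap: 0.0855
```

```bash
python3 chk.py h
```

```text
[ 0.5819 -0.1345  0.1488] 14.325 [-0.67  0.33  0.11] 0.0855
pin in hook(mm) [ 0.9 -0.7 39.6] lean 39.1 foot [ 0.645 -0.18   0.054]
force in tool axes [-0.55 -0.12 -0.51]
```

View pics/side_h_raw.png

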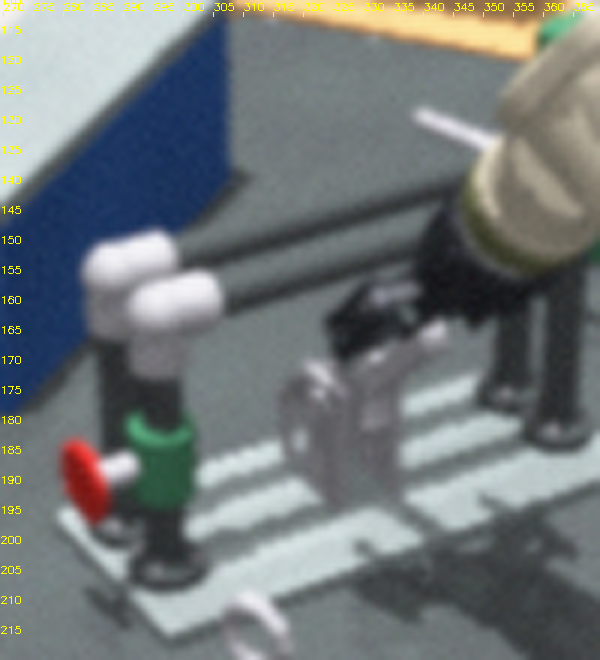

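View pics/top_h_raw.png

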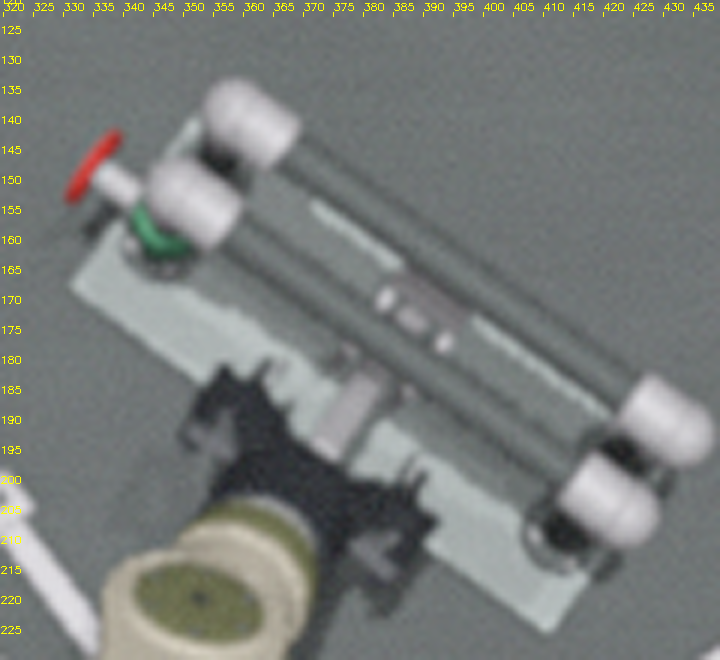

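Request:
{"api": "drive_tool", "payload": {"moves": [[[-0.015,0,0,0,0,0,0],[-0.04,0,0,0,0,0,0],[-0.07,0,0,0,0,0,0],[-0.11,0,0,0,0,0,0],[-0.15,0,0,0,0,0,0]]]}}

```text
clock: 15.05
tcp_pos: [0.5038, -0.0787, 0.2668]
orientation: [0.859, 0.132, 0.409, -0.277]
wrist_force: [0.5, -0.6, 0.6]
finger_gap: 0.0855
```

Request:
{"api": "drive_tool", "payload": {"moves": [[[-0.02,0,0,0,0,0,0],[-0.03,0.03,0,0,0,0,0],[-0.03,0.08,0,0,0,0,0],[-0.03,0.13,0,0,0,0,0],[-0.03,0.16,0,0,0,0,0]]]}}

```text
clock: 15.68
tcp_pos: [0.5826, 0.0644, 0.2913]
orientation: [0.86, 0.132, 0.408, -0.276]
wrist_force: [-0.0, -0.3, -0.4]
finger_gap: 0.0852
```

```bash
python3 - <<'E'
from chk import *
chk('i',img=False)
pin=T(SPOOL,[0,0,.085])[0]
im={c:snap(c,f"{c}_i.png") for c in("side","top")}
for lean in(44,):
    hR=hookR(SPOOL[2],np.radians(lean)); foot=pin-hR.apply([0,0,.042]); f=lambda _,X: foot+hR.apply(np.asarray(X))
    L=box(-.009,.009,-.009,.009,.062,.17)+box(-.027,.021,-.009,.009,0,.062)
    zoom(im["side"],290,130,370,210,7,'i1.png',[(segs("side",0,L,f),(0,255,0))]); zoom(im["side"],290,130,370,210,7,'i0.png')
    zoom(im["top"],340,150,420,220,7,'i2.png',[(segs("top",0,L,f),(0,255,0))])
E
```

```text
[0.5826 0.0644 0.2913] 15.675 [-0.02 -0.26 -0.43] 0.0852
pin in hook(mm) [   0.3 -163.2 -143.5] lean 39.2 foot [0.646 0.019 0.196]
force in tool axes [ 0.42 -0.23 -0.17]
```

View pics/i1.png

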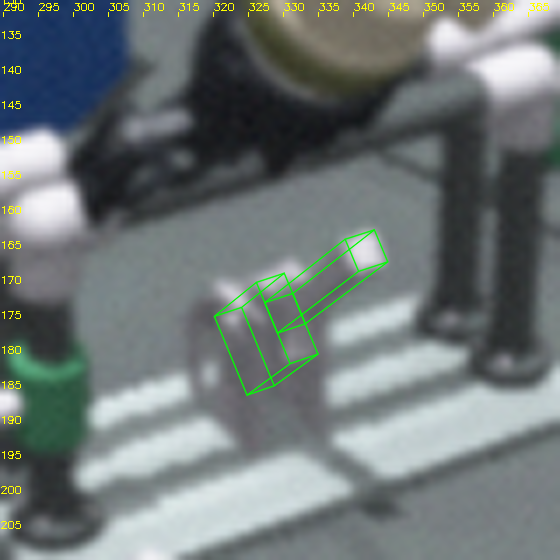

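View pics/i2.png

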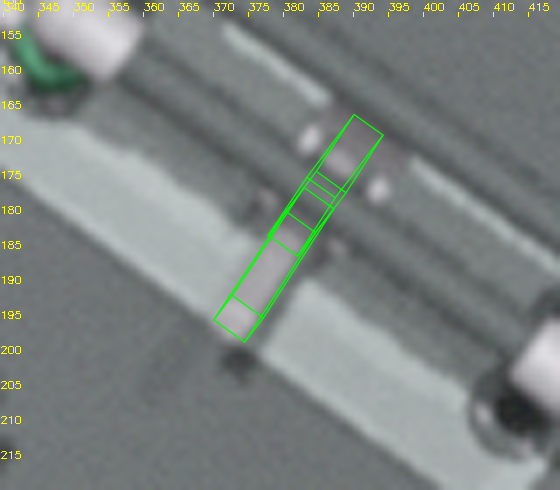

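View pics/side_i.png

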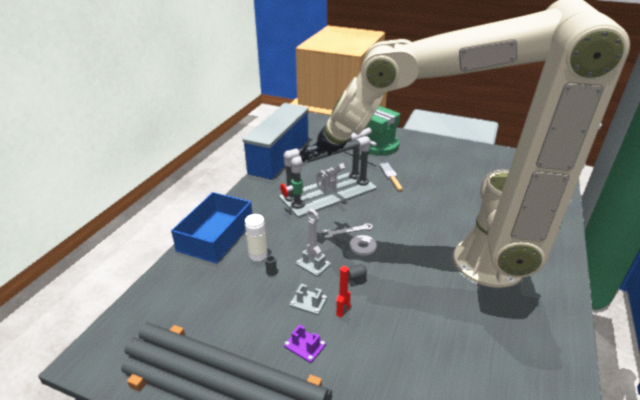

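View pics/top_i.png

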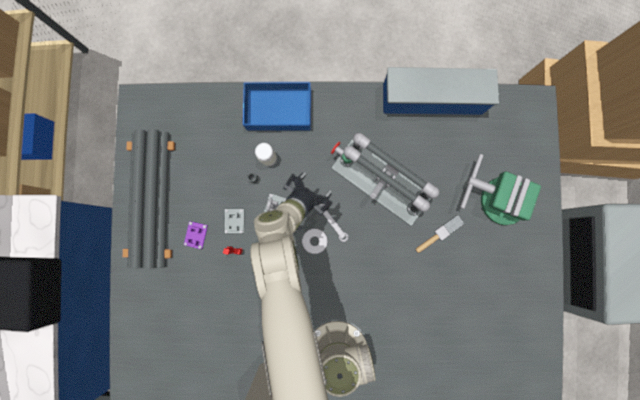

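```bash
python3 -c "
from h import *
print(env.hand_in())"
```

```text
the job is handed in; nothing more can be done
None
```

The latched hook is parked on the yoke pin and the job is handed in, at about 15.8 s of the 48 s allowed. No verdict was reported, so what follows rests on my own checks.

- **Pushing on:** I lifted the hook from its stand and brought it in under the front pipe at a lean of about 35°. I pushed it onto the pin in small steps. The latch resisted with about 7–11 N, and then the hook stopped hard on the crown. At the stop, 2 mm more travel command moved it no further and only raised the push, to about 28 N on the pin.
- **Proof pull:** The hook slid back freely and then caught about 21 mm from its home position, holding against a pull of about 21 N. This is my evidence that the latch is shut; it was too small to see directly in the pictures.
- **Parking:** I pushed it home again with no latch resistance, leaned it to 39° and released it. The fingers then backed away, with wrist force near 0.
- **Last checks:** In both cameras the hook matches a model with the pin home and a 44° lean to about a pixel, roughly 3 mm. The plain hook and the bystanders looked unmoved wherever they showed; the arm hides part of the plain hook's stand in the top view.
- **One disagreement:** My computed pin position at the hard stop was 39.8 mm up the hook instead of 42 mm. I put this down to the 2 mm calibration and grip tolerance.

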